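Gather the clapper balls in a lidded parts case and open it

ROBOT

A 6-joint arm with a two-finger parallel gripper is mounted at the origin on the work surface. World frame = base frame: x ahead of the robot, y to its left, z up, the work surface at z = 0. Lengths are in mm, angles in rad, forces in N, time in s.
With the tool pointing down it reaches from about 275 to 750 mm from the base axis. Payload 10.2 kg.
Tool frame: the origin (TCP) lies between the finger pads; the fingertips stand 19 mm ahead of it and the grasp point (between the pads) is the TCP; z points along the fingers, y is the line along which they close (so a half turn about z gives the same grasp; the last joint's range is limited). The gripper opens to 85 mm and grips with 20 to 120 N. Pads are 22 mm wide; open, the fingers measure 114 mm over their backs; the gripper's body (76 mm by 85 mm) begins 54 mm behind the grasp point. The pads swing forward as they close: fully open they stand 13 mm farther back than shut.
Start: joints at [-1.558, 0.313, 1.498, -0, 1.331, -0.223], TCP at [122.637, -510.482, 250.294] pointing down, gripper open.
Joint ranges: [-2.94, 2.94], [-0.97, 2.17], [0.19, 2.56], [-1.23, 4.37], [0.02, 3.11], [-2.88, 2.88]. Speed limits (rad/s): [2.39, 2.39, 3.01, 3.14, 3.14, 3.14].

INTERFACE

Orientations are given as a unit quaternion [w, x, y, z].
In Python, from rig import sense, capture, finish_job gives the robot as it stands. The module is installed in compiled form; this text tells all that it offers.
- The arm moves only by the tool move_arm, never from a script. Its argument "moves" is a list of rows, each an object with "turn": the turn, a rotation vector about the tool's x, y, z in rad, a list of three; "translation": the shift along the tool's x, y, z in mm, a list of three; "hand": the opening, from 0 (shut) to 1 (fully open). In form: [{"turn": [wx, wy, wz], "translation": [x, y, z], "hand": hand}, ...]. A call has 1 to 10 rows; each row shifts and turns the commanded pose from where the row before left it, along the tool's axes as they then stand; what a row does not reach is not made up. A row lasts 1/12 s, in which the tool goes at most 41.7 mm and 7.16 degrees, less where a joint would pass 70% of its speed; a pose out of reach is approached as far as the arm can. A call with a gripper value outside its range is refused whole. The fingers move at their own pace and stop on an object; "grip_force" is the grip in N (left out, the last holds). Time passes only in rows, so rows that do not move let the fingers close. It gives the time, the measured TCP pose, the force, the opening and the grip force at its end, in the units of the state.
- sense(): the state, without advancing time (a new reading comes with each control period).
- capture(name): name is "scene" or "top" or "wrist"; returns a dict with "image" (420x560x3 uint8, blue, green, red), "z_map" (420x560 float32, mm along the optical axis (not along the pixel's ray), 0 where there is no reading), "vertical_fov" (degrees; the focal length in pixels is half the picture's height over the tangent of half this angle, whatever the lens; pixels are square), "cx", "cy" (the principal point, pixels), "k1" (the pictures are not rectified: a ray, as slopes to the right and down, at radius r is drawn at 1 + k1 r^2 times it, then the intrinsics apply), "R" (3x3) and "t" (3): a world point X has camera coordinates R X + t; the wrist camera has in their place "T_tool_cam" (4x4, takes a point from camera to tool coordinates, whose origin is the TCP and whose axes are the flange's). Camera axes: x right, y down, z forward; pixel columns grow to the right and rows downward; lengths in mm; the calibration is good to about 2 mm. A picture is of the moment at which its call begins: read the wrist's pose just before it.
- finish_job(): hands the job in; it is judged then, once.
The state is a dict: "time_s": time; "joints": joint angles; "dq": joint speeds; "tau": joint torques, N m; "eef_pos": TCP position; "ee_rot": TCP orientation; "force": force on the tool from outside, world axes, zero at the start; "wrist_torque": the same for the moment, N m; "grip_width": opening from 0.0 (shut) to 1.0 (fully open); "grip_force": force on a finger pad.
Only numpy, scipy, OpenCV 4.12 (cv2) and the standard library are available. Lean on these libraries where they do the work, as an engineer would, in place of code of your own. Each camera call takes 0.05 s, during which the arm holds its last target. There are 200 camera calls.

TASK

On the telephone bench, take the oblong black parts case with the loose clear lid and, keeping the lid on, tilt it clearly (some 20 degrees will do) so that both brass balls roll into the sunken well at its one end. Set the case back down level on the bench with its lid still on, then lift the lid off and lay it flat, grip upwards, on the bench beside the case, leaving both balls in the well.

Things in the scene. Friction and masses are not known exactly. Their poses are not given: they have to be found in the camera images.
- case: Oblong open black case, 120 (x) by 58 (y) by 34 mm, walls 4, 150 g; origin: centre of underside. Grey floor 8 mm up; at the +x end (x 36 to 56 mm), pointing to the robot's left within 45 degrees, it drops 4 mm into a full-width well that keeps balls. Grip it across its width, fingers astride the lid. Bench clear 150 mm around its middle.
- lid: Loose clear lid, 60 g: plate 118 (x) by 54 (y) by 4 mm on the case's rim, above a plug 107 by 45 by 6 mm sunk in the mouth with 2.5 mm play that stops it sliding off. Origin: centre of the plug's underside, 28 mm above the case's origin; axes as the case's. Black bar grip 26 (x) by 14 (y) by 18 mm amid its top, 10 to 28 mm above the origin. On the bench it rests on the plug.
- ball_a_center (a point): Brass bell-clapper ball, 14 mm in diameter, 12 g, loose in the case; this point is its centre. It rolls freely on the case's floor. It starts 10 to 45 mm from the case's middle on the half away from the well, on the case's -y side.
- ball_b_center (a point): Brass bell-clapper ball, 14 mm in diameter, 12 g, loose in the case; this point is its centre. It rolls freely on the case's floor. It starts 10 to 45 mm from the case's middle on the half away from the well, on the case's +y side.
Not all that is in view belongs to the job. Leave any orange or purple look-alike of the case alone.

How it is judged (in metres and radians):
On the way, in this order (a step that is already met when the one before it is completed fails the run):
1. with its lid on, the case is held tilted by more than about 9 degrees and both balls have gathered in the well (x of ball_a_center in the frame of case between 0.037 and 0.058 m and x of ball_b_center in the frame of case between 0.037 and 0.058 m and z of ball_a_center in the frame of case between 0.004 and 0.022 m and z of ball_b_center in the frame of case between 0.004 and 0.022 m and y of ball_a_center in the frame of case between -0.027 and 0.027 m and y of ball_b_center in the frame of case between -0.027 and 0.027 m and distance between lid and case below 0.036 m and angle between the z axis of lid and the z axis of case, either way round below 0.12 rad and angle between case's own z axis and vertical above 0.16 rad), for 0.2 s.
2. the case stands level on the bench again, lid still on, both balls in the well (x of ball_a_center in the frame of case between 0.037 and 0.058 m and x of ball_b_center in the frame of case between 0.037 and 0.058 m and z of ball_a_center in the frame of case between 0.004 and 0.022 m and z of ball_b_center in the frame of case between 0.004 and 0.022 m and y of ball_a_center in the frame of case between -0.027 and 0.027 m and y of ball_b_center in the frame of case between -0.027 and 0.027 m and distance between lid and case below 0.036 m and angle between the z axis of lid and the z axis of case, either way round below 0.12 rad and angle between case's own z axis and vertical below 0.1 rad and height (world z) of case below 0.008 m), for 0.2 s.
At the end, for the whole second after the job is handed in: The case stands level on the bench (within about 6 degrees), both balls lie in its well (centres more than 37 mm from its middle towards the well's end), and the lid lies flat on the bench, grip up (within 7 degrees), its middle within 300 mm of the case's; case and lid at rest (x of ball_a_center in the frame of case between 0.037 and 0.058 m and x of ball_b_center in the frame of case between 0.037 and 0.058 m and z of ball_a_center in the frame of case between 0.004 and 0.022 m and z of ball_b_center in the frame of case between 0.004 and 0.022 m and y of ball_a_center in the frame of case between -0.027 and 0.027 m and y of ball_b_center in the frame of case between -0.027 and 0.027 m and angle between case's own z axis and vertical below 0.1 rad and height (world z) of case below 0.008 m and height (world z) of lid below 0.01 m and angle between lid's own z axis and vertical below 0.12 rad and horizontal distance between lid and case below 0.3 m and linear speed of each of case, lid below 0.02 m/s); the robot touches nothing.
It fails at once if the lid comes off the case while the case is tilted (more than about 9 degrees) (angle between case's own z axis and vertical above 0.16 rad and distance between lid and case above 0.045 m).
It also fails if it takes over 58 s, if anything falls off the work surface, if the arm or the gripper's body presses on something with over 40 N, if the wrist force passes 120 N, or if a joint passes its speed limit or range.

## Working session

There is one attempt and no reset: what is moved stays moved. The work goes in short steps, Python scripts to look and compute and a tool call to move; the robot and the scene stay as the last step left them, time stands still between calls to the robot, and variables do not carry over. Pictures are saved under pics/ and viewed, at most 10 in all, crops included, and the job is handed in when it is done.

Besides the shell and the picture viewer there is one more tool, called after "Call:" as name(argument=value, ...), one argument or row to a line, values as JSON. move_arm: Moves the arm, as the interface text tells. Its arguments: {"type":"object","properties":{"moves":{"type":"array","items":{"type":"object","properties":{"turn":{"type":"array","items":{"type":"number"}},"translation":{"type":"array","items":{"type":"number"}},"hand":{"type":"number"}}}},"grip_force":{"type":"number"}},"required":["moves"]}

```bash
mkdir -p pics; cat > h.py <<'E'
import numpy as np, cv2
from rig import sense, capture
def f(c): return c["image"].shape[0]/2/np.tan(np.radians(c["vertical_fov"])/2)
def ray(c,u,v):
    x=np.array([(u-c["cx"])/f(c),(v-c["cy"])/f(c)]); p=x.copy()
    for _ in range(20): p=x/(1+c["k1"]*(p@p))
    return np.array([p[0],p[1],1.])
def world(c,u,v,z=None):
    r=ray(c,u,v); R=np.array(c["R"]);t=np.array(c["t"])
    if z is None: return R.T@(r*c["z_map"][int(v),int(u)]-t)
    o=-R.T@t; d=R.T@r
    return o+d*(z-o[2])/d[2]
E
python3 - <<'E'
from h import *
for n in("scene","top"):
    c=capture(n); cv2.imwrite(f"pics/{n}0.png",c["image"]); np.save(n+"0.npy",c,allow_pickle=True)
    print(n,c["vertical_fov"],c["k1"],np.round(-np.array(c["R"]).T@np.array(c["t"])))
s=sense();print(s)
E
```

```text
scene 54.9547002339376 -0.10934178549994152 [868. 499. 394.]
top 50.98012419174524 -0.04693957062365555 [517.  18. 715.]
{'time_s': 0.1, 'joints': array([-1.55841582e+00,  3.13386862e-01,  1.49833850e+00, -8.64700215e-06,
        1.33098121e+00, -2.23402461e-01]), 'dq': array([-7.82853661e-04, -1.86515672e-03, -3.18024941e-03, -8.49552166e-05,
        1.16578131e-03,  1.49392986e-03]), 'tau': array([ 2.92119737e-03, -4.12901652e+01, -2.60136938e+01, -1.68012043e-04,
        3.08144015e-03,  1.11879444e-05]), 'eef_pos': array([ 122.62472678, -510.27617798,  249.80447369]), 'ee_rot': array([-5.54302998e-04,  9.93058569e-01,  1.17619591e-01,  5.44803716e-05]), 'force': array([-1.24520035, -0.01885065, -0.1271954 ]), 'wrist_torque': array([-0.05692777, -0.01785308, -0.00744536]), 'grip_force': 0.0, 'grip_width': 1.0030776307503082}
```

View pics/top0.png

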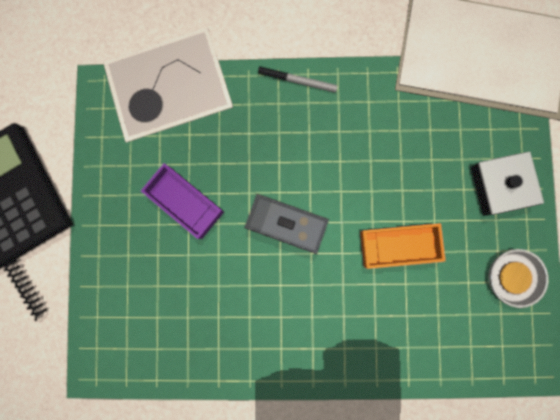

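View pics/scene0.png

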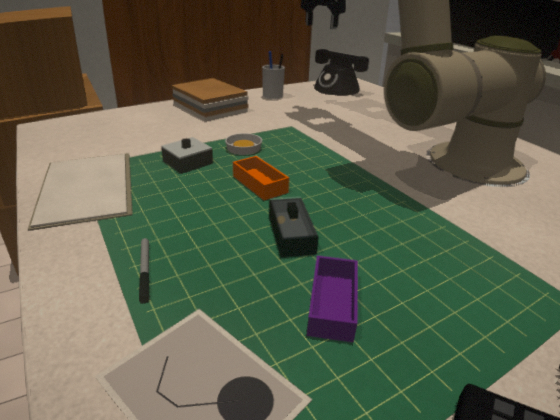

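The black lidded case is at top (287,224), scene (292,226). The purple tray at top (183,201) and orange tray at (403,246) are look-alikes, and the silver box with a knob at (508,184) is neither oblong nor black. The black one is the only one that fits: clear lid, bar grip, and balls at top (303,228). I'll confirm it in a crop and measure.

```bash
python3 - <<'E'
from h import *
out=[]
T=np.load("top0.npy",allow_pickle=True).item(); S=np.load("scene0.npy",allow_pickle=True).item()
a=cv2.resize(T["image"][185:265,235:340],None,fx=4.5,fy=4.5,interpolation=cv2.INTER_CUBIC)
b=cv2.resize(S["image"][190:260,255:330],None,fx=4.2,fy=5.142,interpolation=cv2.INTER_CUBIC)
cv2.imwrite("pics/crop.png",cv2.hconcat([a,b[:360]])); print(a.shape,b.shape)
for n,c,(u0,u1,v0,v1) in(("top",T,(235,340,185,265)),("scene",S,(255,330,185,260))):
    P=np.array([[*world(c,u,v)] for v in range(v0,v1) for u in range(u0,u1) if c["z_map"][v,u]>0])
    h=P[:,2]; print(n,np.histogram(h,bins=np.arange(-6,76,6)))
    g=P[h>48]; print("grip",len(g),g.mean(0).round(1) if len(g) else '', np.percentile(h,99.8))
    m=(h>26)&(h<46); q=P[m]; 
    r=cv2.minAreaRect(q[:,:2].astype(np.float32)); print("rect",r, np.median(q[:,2]))
    m=(h>12); r=cv2.minAreaRect(P[m][:,:2].astype(np.float32)); print("rect12",r)
E
```

```text
(360, 472, 3) (360, 315, 3)
top (array([ 742, 4730,    1,    1,    1,    1,  200, 2527,    8,    5,  159,
          0,    0]), array([-6,  0,  6, 12, 18, 24, 30, 36, 42, 48, 54, 60, 66, 72]))
grip 164 [557.1  37.4  56.5] 58.02982821594276
rect ((557.4533081054688, 37.568241119384766), (120.11331939697266, 58.098934173583984), 69.4208984375) 38.65899245208475
rect12 ((557.3884887695312, 37.58930206298828), (120.09254455566406, 58.13923263549805), 69.5118408203125)
scene (array([ 724, 2353,  235,  244,  233,  197,  288, 1174,   34,   37,   79,
          0,    0]), array([-6,  0,  6, 12, 18, 24, 30, 36, 42, 48, 54, 60, 66, 72]))
grip 116 [558.4  42.6  54.3] 56.39695432396693
rect ((554.022705078125, 33.276145935058594), (240.17227172851562, 61.3665657043457), 70.98991394042969) 37.7838515979839
rect12 ((551.5482177734375, 23.569137573242188), (262.19921875, 66.18521881103516), 73.3735580444336)
```

View pics/crop.png

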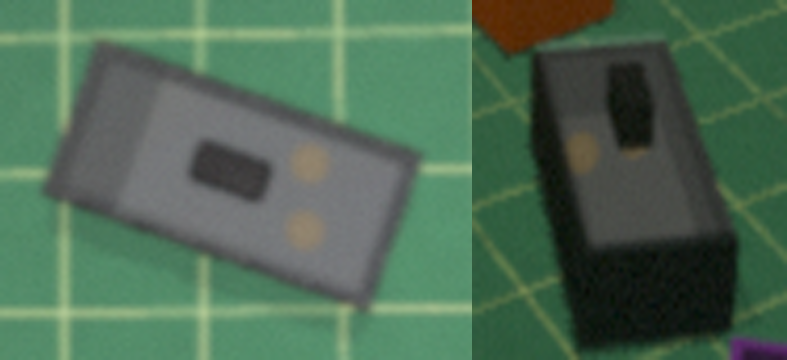

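The crop confirms it: clear lid, black grip, both brass balls at the right end, and the darker well band at the left. The well points to (+x, +y), at 69.5° from world x. The case centre is (557.4, 37.6), with its rim and lid at 38 mm and the grip top at 56–58 mm in both views. Now I turn by about −0.976 and travel.

Call:
move_arm(
  moves=[
    {"turn": [0, 0, -0.122], "translation": [0, 0, 0], "hand": 1},
    {"turn": [0, 0, -0.122], "translation": [0, 0, 0], "hand": 1},
    {"turn": [0, 0, -0.122], "translation": [0, 0, 0], "hand": 1},
    {"turn": [0, 0, -0.122], "translation": [0, 0, 0], "hand": 1},
    {"turn": [0, 0, -0.122], "translation": [0, 0, 0], "hand": 1},
    {"turn": [0, 0, -0.122], "translation": [0, 0, 0], "hand": 1},
    {"turn": [0, 0, -0.122], "translation": [0, 0, 0], "hand": 1},
    {"turn": [0, 0, -0.122], "translation": [0, 0, 0], "hand": 1},
  ],
)

```text
time_s: 0.77
eef_pos: [122.6, -510.3, 250.0]
ee_rot: [-0.0, 0.82, 0.572, 0.0]
force: [0.6, 0.1, -0.4]
grip_width: 0.997
grip_force: 0.0
```

Call:
move_arm(
  moves=[
    {"turn": [0, 0, 0], "translation": [28, 9, 4], "hand": 1},
    {"turn": [0, 0, 0], "translation": [28, 9, 4], "hand": 1},
    {"turn": [0, 0, 0], "translation": [28, 9, 4], "hand": 1},
    {"turn": [0, 0, 0], "translation": [28, 9, 4], "hand": 1},
    {"turn": [0, 0, 0], "translation": [28, 9, 4], "hand": 1},
    {"turn": [0, 0, 0], "translation": [28, 9, 4], "hand": 1},
    {"turn": [0, 0, 0], "translation": [28, 9, 4], "hand": 1},
    {"turn": [0, 0, 0], "translation": [28, 9, 4], "hand": 1},
    {"turn": [0, 0, 0], "translation": [28, 9, 4], "hand": 1},
    {"turn": [0, 0, 0], "translation": [28, 9, 4], "hand": 1},
  ],
)

```text
time_s: 1.6
eef_pos: [305.8, -278.6, 210.0]
ee_rot: [-0.0, 0.822, 0.569, 0.0]
force: [-0.3, -0.4, -0.2]
grip_width: 1.0
grip_force: 0.0
```

Call:
move_arm(
  moves=[
    {"turn": [0, 0, 0], "translation": [28, 9, 4], "hand": 1},
    {"turn": [0, 0, 0], "translation": [28, 9, 4], "hand": 1},
    {"turn": [0, 0, 0], "translation": [28, 9, 4], "hand": 1},
    {"turn": [0, 0, 0], "translation": [28, 9, 4], "hand": 1},
    {"turn": [0, 0, 0], "translation": [28, 9, 4], "hand": 1},
    {"turn": [0, 0, 0], "translation": [28, 9, 4], "hand": 1},
    {"turn": [0, 0, 0], "translation": [28, 9, 4], "hand": 1},
    {"turn": [0, 0, 0], "translation": [28, 9, 4], "hand": 1},
    {"turn": [0, 0, 0], "translation": [28, 9, 4], "hand": 1},
    {"turn": [0, 0, 0], "translation": [0, 0, 0], "hand": 1},
  ],
)

```text
time_s: 2.43
eef_pos: [471.1, -69.2, 173.3]
ee_rot: [-0.001, 0.821, 0.571, 0.0]
force: [-0.4, 0.1, -0.3]
grip_width: 1.0
grip_force: 0.0
```

```bash
cat >> h.py <<'E'
from scipy.spatial.transform import Rotation as Ro
def tool(): 
    s=sense(); q=s["ee_rot"]; return s, Ro.from_quat([q[1],q[2],q[3],q[0]])
def to(goal,xdir=None):
    s,r=tool(); d=r.inv().apply(np.array(goal)-s["eef_pos"])
    X=r.as_matrix(); print("t",s["time_s"],"pos",s["eef_pos"].round(1),"delta tool",d.round(1),"tool axes cols",X.round(3).tolist(),"j",s["joints"].round(2),"F",s["force"].round(1),"gw",round(s["grip_width"],3),s["grip_force"])
E
python3 - <<'E'
from h import *
to([557.4,37.6,130])
s,r=tool(); c=capture("wrist"); cv2.imwrite("pics/w1.png",c["image"])
M=np.array(c["T_tool_cam"]); z=c["z_map"]; P=[]
for v in range(0,420,3):
    for u in range(0,560,3):
        if z[v,u]>0: P.append(r.apply((M@[*(ray(c,u,v)*z[v,u]),1])[:3])+s["eef_pos"])
P=np.array(P); d=np.hypot(*(P[:,:2]-[557,37.6]).T)
for lo,hi in((30,48),(50,62)):
    q=P[(P[:,2]>lo)&(P[:,2]<hi)&(d<85)]
    if len(q)>5: print(lo,len(q),cv2.minAreaRect(q[:,:2].astype(np.float32)),np.median(q[:,2]))
E
```

```text
t 2.4333 pos [471.1 -69.2 173.3] delta tool [130.1  43.8  43.4] tool axes cols [[0.348, 0.937, -0.001], [0.937, -0.348, 0.001], [0.001, -0.001, -1.0]] j [-0.39  0.29  1.75  0.    1.11 -0.04] F [-0.4  0.1 -0.3] gw 1.0 0.0
30 891 ((550.8316650390625, 20.857498168945312), (81.53515625, 58.70724105834961), 69.21281433105469) 38.75477661139806
50 96 ((556.57568359375, 38.141326904296875), (24.994869232177734, 12.669570922851562), 71.20337677001953) 56.59300421510783
```

The wrist view agrees: grip at (556.6, 38.1, 56.6) and yaw 69–71°. I move on over the case.

Call:
move_arm(
  moves=[
    {"turn": [0, 0, 0], "translation": [26, 8.8, 8], "hand": 1},
    {"turn": [0, 0, 0], "translation": [26, 8.8, 8], "hand": 1},
    {"turn": [0, 0, 0], "translation": [26, 8.8, 8], "hand": 1},
    {"turn": [0, 0, 0], "translation": [26, 8.8, 8], "hand": 1},
    {"turn": [0, 0, 0], "translation": [26, 8.8, 8], "hand": 1},
    {"turn": [0, 0, 0], "translation": [0, 0, 0], "hand": 1},
    {"turn": [0, 0, 0], "translation": [0, 0, 0], "hand": 1},
  ],
)

```text
time_s: 3.07
eef_pos: [556.3, 33.8, 133.6]
ee_rot: [-0.0, 0.822, 0.57, -0.001]
force: [-0.5, -0.4, 0.0]
grip_width: 0.995
grip_force: 0.0
```

```bash
python3 - <<'E'
from h import *
to([557.2,37.7,22])
E
```

```text
t 3.0667 pos [556.3  33.8 133.6] delta tool [  4.   -0.4 111.6] tool axes cols [[0.35, 0.937, -0.001], [0.937, -0.35, -0.0], [-0.001, -0.001, -1.0]] j [-0.15  0.5   1.55 -0.    1.1   0.21] F [-0.5 -0.4  0. ] gw 0.995 0.0
```

Call:
move_arm(
  moves=[
    {"turn": [0, 0, 0], "translation": [4, -0.4, 16], "hand": 1},
    {"turn": [0, 0, 0], "translation": [0, 0, 20], "hand": 1},
    {"turn": [0, 0, 0], "translation": [0, 0, 20], "hand": 1},
    {"turn": [0, 0, 0], "translation": [0, 0, 16], "hand": 1},
    {"turn": [0, 0, 0], "translation": [0, 0, 12], "hand": 1},
    {"turn": [0, 0, 0], "translation": [0, 0, 10], "hand": 1},
    {"turn": [0, 0, 0], "translation": [0, 0, 10], "hand": 1},
    {"turn": [0, 0, 0], "translation": [0, 0, 6], "hand": 1},
    {"turn": [0, 0, 0], "translation": [0, 0, 0], "hand": 1},
    {"turn": [0, 0, 0], "translation": [0, 0, 0], "hand": 1},
  ],
)

```text
time_s: 3.9
eef_pos: [557.7, 37.6, 24.5]
ee_rot: [0.0, 0.822, 0.569, 0.0]
force: [0.3, -0.3, 0.5]
grip_width: 0.998
grip_force: 0.0
```

Call:
move_arm(
  moves=[
    {"turn": [0, 0, 0], "translation": [0, 0, 0], "hand": 0.8},
    {"turn": [0, 0, 0], "translation": [0, 0, 0], "hand": 0.7},
    {"turn": [0, 0, 0], "translation": [0, 0, 0], "hand": 0.65},
    {"turn": [0, 0, 0], "translation": [0, 0, 0], "hand": 0.6},
    {"turn": [0, 0, 0], "translation": [0, 0, 0], "hand": 0.5},
    {"turn": [0, 0, 0], "translation": [0, 0, 0], "hand": 0.3},
    {"turn": [0, 0, 0], "translation": [0, 0, 0], "hand": 0.0},
    {"turn": [0, 0, 0], "translation": [0, 0, 0], "hand": 0.0},
    {"turn": [0, 0, 0], "translation": [0, 0, 0], "hand": 0.0},
  ],
  grip_force=50,
)

```text
time_s: 4.65
eef_pos: [558.0, 37.6, 25.1]
ee_rot: [0.0, 0.822, 0.57, 0.0]
force: [-1.0, -0.1, 5.8]
grip_width: 0.669
grip_force: 54.4
```

Call:
move_arm(
  moves=[
    {"turn": [0, 0, 0], "translation": [0, 0, -4], "hand": 0},
    {"turn": [0, 0, 0], "translation": [0, 0, -8], "hand": 0},
    {"turn": [0, 0, 0], "translation": [0, 0, -10], "hand": 0},
    {"turn": [0, 0, 0], "translation": [0, 0, -10], "hand": 0},
    {"turn": [0, 0, 0], "translation": [0, 0, -10], "hand": 0},
    {"turn": [0, 0, 0], "translation": [0, 0, -10], "hand": 0},
    {"turn": [0, 0, 0], "translation": [0, 0, -6], "hand": 0},
    {"turn": [0, 0, 0], "translation": [0, 0, -2], "hand": 0},
    {"turn": [0, 0, 0], "translation": [0, 0, 0], "hand": 0},
  ],
)

```text
time_s: 5.4
eef_pos: [557.7, 37.6, 84.9]
ee_rot: [0.0, 0.822, 0.569, 0.0]
force: [-0.4, 0.2, -2.5]
grip_width: 0.671
grip_force: 53.8
```

Call:
move_arm(
  moves=[
    {"turn": [0, -0.03, 0], "translation": [0, 0, 0], "hand": 0},
    {"turn": [0, -0.04, 0], "translation": [0, 0, 0], "hand": 0},
    {"turn": [0, -0.05, 0], "translation": [0, 0, 0], "hand": 0},
    {"turn": [0, -0.05, 0], "translation": [0, 0, 0], "hand": 0},
    {"turn": [0, -0.05, 0], "translation": [0, 0, 0], "hand": 0},
    {"turn": [0, -0.05, 0], "translation": [0, 0, 0], "hand": 0},
    {"turn": [0, -0.05, 0], "translation": [0, 0, 0], "hand": 0},
    {"turn": [0, -0.03, 0], "translation": [0, 0, 0], "hand": 0},
    {"turn": [0, 0, 0], "translation": [0, 0, 0], "hand": 0},
    {"turn": [0, 0, 0], "translation": [0, 0, 0], "hand": 0},
  ],
)

```text
time_s: 6.23
eef_pos: [557.3, 37.9, 83.6]
ee_rot: [0.099, 0.809, 0.561, -0.143]
force: [0.3, -0.4, -2.1]
grip_width: 0.668
grip_force: 54.1
```

Call:
move_arm(
  moves=[
    {"turn": [0, 0, 0], "translation": [0, 0, 0], "hand": 0},
    {"turn": [0, 0, 0], "translation": [0, 0, 0], "hand": 0},
    {"turn": [0, 0, 0], "translation": [0, 0, 0], "hand": 0},
    {"turn": [0, 0, 0], "translation": [0, 0, 0], "hand": 0},
    {"turn": [0, 0, 0], "translation": [0, 0, 0], "hand": 0},
    {"turn": [0, 0, 0], "translation": [0, 0, 0], "hand": 0},
    {"turn": [0, 0, 0], "translation": [0, 0, 0], "hand": 0},
    {"turn": [0, 0, 0], "translation": [0, 0, 0], "hand": 0},
    {"turn": [0, 0, 0], "translation": [0, 0, 0], "hand": 0},
    {"turn": [0, 0, 0], "translation": [0, 0, 0], "hand": 0},
  ],
)

```text
time_s: 7.07
eef_pos: [557.5, 37.7, 84.3]
ee_rot: [0.099, 0.809, 0.561, -0.143]
force: [-0.1, 0.1, -2.6]
grip_width: 0.667
grip_force: 54.1
```

```bash
python3 - <<'E'
from h import *
to([557.6,37.6,25])
w=capture("wrist")["image"]; s=capture("scene")["image"]
t=capture("top")["image"]
k=lambda i:cv2.resize(i,(400,300))
cv2.imwrite("pics/tilt.png",cv2.vconcat([cv2.hconcat([k(w),k(s[150:270,220:380])]),cv2.hconcat([k(t[150:300,200:400]),k(s)])]))
E
```

```text
t 7.0667 pos [557.5  37.7  84.3] delta tool [20.3  0.1 55.7] tool axes cols [[0.33, 0.936, -0.12], [0.879, -0.351, -0.321], [-0.343, -0.0, -0.939]] j [-0.    0.66  1.47 -0.36  1.17  0.52] F [-0.1  0.1 -2.6] gw 0.667 54.09720003604889
```

View pics/tilt.png

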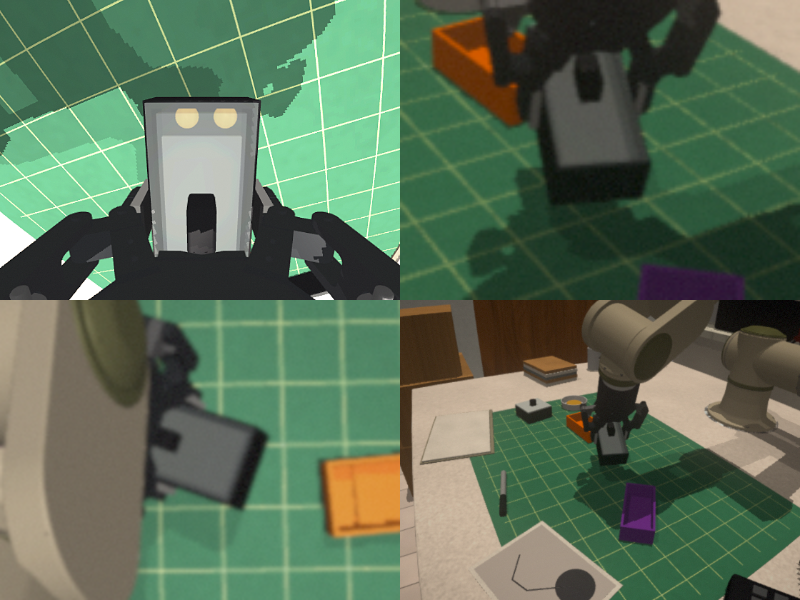

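The tilted view shows both balls in the well band (wrist panel (187,117) and (225,117)) with the lid on. I level the case and lower it.

Call:
move_arm(
  moves=[
    {"turn": [0, 0.03, 0], "translation": [0, 0, 0], "hand": 0},
    {"turn": [0, 0.04, 0], "translation": [0, 0, 0], "hand": 0},
    {"turn": [0, 0.05, 0], "translation": [0, 0, 0], "hand": 0},
    {"turn": [0, 0.05, 0], "translation": [0, 0, 0], "hand": 0},
    {"turn": [0, 0.05, 0], "translation": [0, 0, 0], "hand": 0},
    {"turn": [0, 0.05, 0], "translation": [0, 0, 0], "hand": 0},
    {"turn": [0, 0.05, 0], "translation": [0, 0, 0], "hand": 0},
    {"turn": [0, 0.03, 0], "translation": [0, 0, 0], "hand": 0},
    {"turn": [0, 0, 0], "translation": [0, 0, 0], "hand": 0},
    {"turn": [0, 0, 0], "translation": [0, 0, 0], "hand": 0},
  ],
)

```text
time_s: 8.05
eef_pos: [557.5, 37.4, 84.4]
ee_rot: [0.0, 0.822, 0.569, -0.0]
force: [-0.0, 0.6, -2.2]
grip_width: 0.668
grip_force: 54.1
```

Call:
move_arm(
  moves=[
    {"turn": [0, 0, 0], "translation": [0, 0, 5], "hand": 0},
    {"turn": [0, 0, 0], "translation": [0, 0, 9], "hand": 0},
    {"turn": [0, 0, 0], "translation": [0, 0, 9], "hand": 0},
    {"turn": [0, 0, 0], "translation": [0, 0, 9], "hand": 0},
    {"turn": [0, 0, 0], "translation": [0, 0, 8], "hand": 0},
    {"turn": [0, 0, 0], "translation": [0, 0, 6], "hand": 0},
    {"turn": [0, 0, 0], "translation": [0, 0, 4], "hand": 0},
    {"turn": [0, 0, 0], "translation": [0, 0, 3], "hand": 0},
    {"turn": [0, 0, 0], "translation": [0, 0, 3], "hand": 0},
    {"turn": [0, 0, 0], "translation": [0, 0, 1], "hand": 0},
  ],
)

```text
time_s: 8.88
eef_pos: [557.5, 37.7, 27.0]
ee_rot: [-0.0, 0.822, 0.57, -0.0]
force: [0.1, -0.3, -1.2]
grip_width: 0.672
grip_force: 54.1
```

Call:
move_arm(
  moves=[
    {"turn": [0, 0, 0], "translation": [0, 0, 1], "hand": 0},
    {"turn": [0, 0, 0], "translation": [0, 0, 1], "hand": 0},
    {"turn": [0, 0, 0], "translation": [0, 0, 0.5], "hand": 0},
    {"turn": [0, 0, 0], "translation": [0, 0, 0], "hand": 0},
    {"turn": [0, 0, 0], "translation": [0, 0, 0], "hand": 0},
  ],
)

```text
time_s: 9.3
eef_pos: [557.7, 37.6, 25.2]
ee_rot: [0.0, 0.822, 0.569, 0.0]
force: [-1.4, -0.3, 2.2]
grip_width: 0.668
grip_force: 54.4
```

Call:
move_arm(
  moves=[
    {"turn": [0, 0, 0], "translation": [0, 0, 0], "hand": 0.7},
    {"turn": [0, 0, 0], "translation": [0, 0, 0], "hand": 0.75},
    {"turn": [0, 0, 0], "translation": [0, 0, 0], "hand": 0.8},
    {"turn": [0, 0, 0], "translation": [0, 0, 0], "hand": 0.9},
    {"turn": [0, 0, 0], "translation": [0, 0, 0], "hand": 1},
    {"turn": [0, 0, 0], "translation": [0, 0, 0], "hand": 1},
    {"turn": [0, 0, 0], "translation": [0, 0, 0], "hand": 1},
    {"turn": [0, 0, 0], "translation": [0, 0, 0], "hand": 1},
  ],
)

```text
time_s: 9.97
eef_pos: [557.6, 37.7, 24.8]
ee_rot: [-0.0, 0.822, 0.57, 0.0]
force: [-0.8, -0.0, 1.0]
grip_width: 0.998
grip_force: 0.0
```

Call:
move_arm(
  moves=[
    {"turn": [0, 0, 0], "translation": [0, 0, -10], "hand": 1},
    {"turn": [0, 0, 0], "translation": [0, 0, -20], "hand": 1},
    {"turn": [0, 0, 0], "translation": [0, 0, -20], "hand": 1},
    {"turn": [0, 0, 0], "translation": [0, 0, -20], "hand": 1},
    {"turn": [0, 0, 0], "translation": [0, 0, -20], "hand": 1},
    {"turn": [0, 0, 0], "translation": [0, 0, 0], "hand": 1},
    {"turn": [0, 0, 0], "translation": [0, 0, 0], "hand": 1},
  ],
)

```text
time_s: 10.55
eef_pos: [557.9, 37.7, 116.1]
ee_rot: [0.001, 0.822, 0.57, 0.001]
force: [-0.4, 0.2, -0.5]
grip_width: 1.001
grip_force: 0.0
```

```bash
python3 - <<'E'
from h import *
s,r=tool(); c=capture("wrist"); cv2.imwrite("pics/w2.png",c["image"])
M=np.array(c["T_tool_cam"]); z=c["z_map"]; P=[]
for v in range(0,420,2):
    for u in range(0,560,2):
        if z[v,u]>0: P.append(r.apply((M@[*(ray(c,u,v)*z[v,u]),1])[:3])+s["eef_pos"])
P=np.array(P); d=np.hypot(*(P[:,:2]-[557,37.6]).T)
for lo,hi in((30,44),(50,60)):
    q=P[(P[:,2]>lo)&(P[:,2]<hi)&(d<(75 if lo<50 else 22))]
    if len(q)>5: print(lo,len(q),cv2.minAreaRect(q[:,:2].astype(np.float32)),np.median(q[:,2]))
to([557.4,37.6,60])
E
```

```text
30 3452 ((557.7992553710938, 38.268280029296875), (119.13357543945312, 57.58918380737305), 69.35539245605469) 38.89431224106277
50 233 ((558.0205688476562, 39.22248458862305), (25.410064697265625, 13.312710762023926), 69.524658203125) 56.80572908853047
t 10.6 pos [557.4  37.7 114.9] delta tool [-0.1  0.  54.9] tool axes cols [[0.351, 0.936, 0.0], [0.936, -0.351, -0.0], [0.0, 0.0, -1.0]] j [-0.14  0.52  1.56  0.    1.05  0.22] F [-0.9  1.   0.2] gw 0.998 0.0
```

View pics/w2.png

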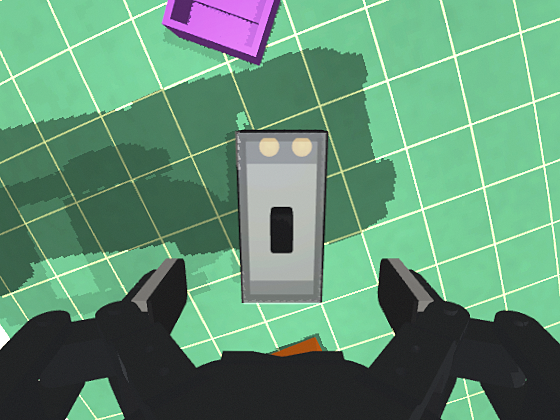

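The case is level with the lid on, and both balls are in the well at (269,147) and (302,147). The grip is at (282,230). I go down to it and close lightly.

Call:
move_arm(
  moves=[
    {"turn": [0, 0, 0], "translation": [1.5, 0, 10], "hand": 0.7},
    {"turn": [0, 0, 0], "translation": [0, 0, 14], "hand": 0.6},
    {"turn": [0, 0, 0], "translation": [0, 0, 14], "hand": 0.6},
    {"turn": [0, 0, 0], "translation": [0, 0, 10], "hand": 0.6},
    {"turn": [0, 0, 0], "translation": [0, 0, 6.5], "hand": 0.6},
    {"turn": [0, 0, 0], "translation": [0, 0, 0], "hand": 0.5},
    {"turn": [0, 0, 0], "translation": [0, 0, 0], "hand": 0.4},
    {"turn": [0, 0, 0], "translation": [0, 0, 0], "hand": 0.3},
    {"turn": [0, 0, 0], "translation": [0, 0, 0], "hand": 0.25},
    {"turn": [0, 0, 0], "translation": [0, 0, 0], "hand": 0.22},
  ],
  grip_force=30,
)

```text
time_s: 11.43
eef_pos: [558.4, 39.1, 60.9]
ee_rot: [0.0, 0.822, 0.57, 0.0]
force: [-0.0, 0.6, 1.0]
grip_width: 0.224
grip_force: 0.0
```

Call:
move_arm(
  moves=[
    {"turn": [0, 0, 0], "translation": [0, 0, 0], "hand": 0.2},
    {"turn": [0, 0, 0], "translation": [0, 0, 0], "hand": 0.15},
    {"turn": [0, 0, 0], "translation": [0, 0, 0], "hand": 0.1},
    {"turn": [0, 0, 0], "translation": [0, 0, 0], "hand": 0},
    {"turn": [0, 0, 0], "translation": [0, 0, 0], "hand": 0},
    {"turn": [0, 0, 0], "translation": [0, 0, 0], "hand": 0},
    {"turn": [0, 0, 0], "translation": [0, 0, 0], "hand": 0},
  ],
)

```text
time_s: 12.02
eef_pos: [558.3, 39.0, 60.7]
ee_rot: [0.0, 0.822, 0.569, 0.0]
force: [-0.8, 0.1, 5.8]
grip_width: 0.154
grip_force: 31.0
```

Call:
move_arm(
  moves=[
    {"turn": [0, 0, 0], "translation": [0, 0, -2], "hand": 0},
    {"turn": [0, 0, 0], "translation": [0, 0, -3], "hand": 0},
    {"turn": [0, 0, 0], "translation": [0, 0, -4], "hand": 0},
    {"turn": [0, 0, 0], "translation": [0, 0, -6], "hand": 0},
    {"turn": [0, 0, 0], "translation": [0, 0, -8], "hand": 0},
    {"turn": [0, 0, 0], "translation": [0, 0, -9], "hand": 0},
    {"turn": [0, 0, 0], "translation": [0, 0, -6], "hand": 0},
    {"turn": [0, 0, 0], "translation": [0, 0, -2], "hand": 0},
    {"turn": [0, 0, 0], "translation": [0, 0, 0], "hand": 0},
    {"turn": [0, 0, 0], "translation": [0, 0, 0], "hand": 0},
  ],
)

```text
time_s: 12.85
eef_pos: [558.0, 39.1, 100.2]
ee_rot: [-0.0, 0.822, 0.569, -0.0]
force: [0.2, -0.7, -0.9]
grip_width: 0.156
grip_force: 30.2
```

Call:
move_arm(
  moves=[
    {"turn": [0, 0, 0], "translation": [0, -6, 0], "hand": 0},
    {"turn": [0, 0, 0], "translation": [0, -13, 0], "hand": 0},
    {"turn": [0, 0, 0], "translation": [0, -15, 0], "hand": 0},
    {"turn": [0, 0, 0], "translation": [0, -15, 0], "hand": 0},
    {"turn": [0, 0, 0], "translation": [0, -15, 0], "hand": 0},
    {"turn": [0, 0, 0], "translation": [0, -15, 0], "hand": 0},
    {"turn": [0, 0, 0], "translation": [0, -15, 0], "hand": 0},
    {"turn": [0, 0, 0], "translation": [0, -11, 0], "hand": 0},
    {"turn": [0, 0, 0], "translation": [0, -5, 0], "hand": 0},
    {"turn": [0, 0, 0], "translation": [0, 0, 0], "hand": 0},
  ],
)

```text
time_s: 13.68
eef_pos: [454.1, 78.1, 100.2]
ee_rot: [-0.0, 0.822, 0.57, -0.0]
force: [0.4, -0.1, -0.8]
grip_width: 0.153
grip_force: 30.2
```

```bash
python3 - <<'E'
from h import *
to([455,77,33])
w=capture("wrist")["image"]; s=capture("scene")["image"]
cv2.imwrite("pics/lift.png",cv2.hconcat([cv2.resize(w,(400,300)),cv2.resize(s[140:290,220:420],(400,300))]))
E
```

```text
t 13.6833 pos [454.1  78.1 100.2] delta tool [-0.7  1.2 67.2] tool axes cols [[0.351, 0.936, -0.001], [0.936, -0.351, 0.0], [-0.0, -0.001, -1.0]] j [-0.08  0.36  1.87  0.    0.91  0.27] F [ 0.4 -0.1 -0.8] gw 0.153 30.185996890068054
```

View pics/lift.png

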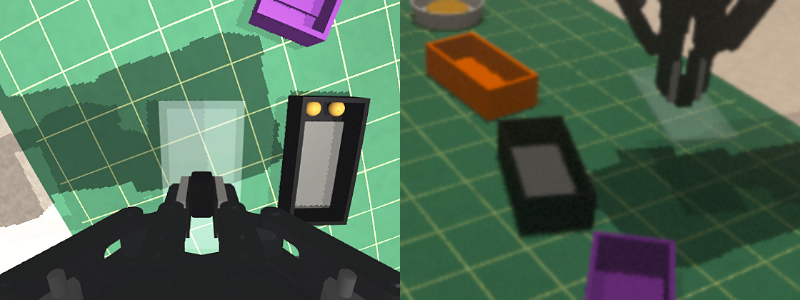

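The lid is held level, and the open case keeps both balls in the well (wrist panel (313,108) and (336,108)). I lower the lid.

Call:
move_arm(
  moves=[
    {"turn": [0, 0, 0], "translation": [0, 0, 6], "hand": 0},
    {"turn": [0, 0, 0], "translation": [0, 0, 10], "hand": 0},
    {"turn": [0, 0, 0], "translation": [0, 0, 12], "hand": 0},
    {"turn": [0, 0, 0], "translation": [0, 0, 12], "hand": 0},
    {"turn": [0, 0, 0], "translation": [0, 0, 10], "hand": 0},
    {"turn": [0, 0, 0], "translation": [0, 0, 7], "hand": 0},
    {"turn": [0, 0, 0], "translation": [0, 0, 4], "hand": 0},
    {"turn": [0, 0, 0], "translation": [0, 0, 3], "hand": 0},
    {"turn": [0, 0, 0], "translation": [0, 0, 1], "hand": 0},
    {"turn": [0, 0, 0], "translation": [0, 0, 1], "hand": 0},
  ],
)

```text
time_s: 14.62
eef_pos: [455.3, 77.7, 34.4]
ee_rot: [0.0, 0.822, 0.57, 0.0]
force: [-0.3, -0.2, -0.7]
grip_width: 0.153
grip_force: 30.2
```

Call:
move_arm(
  moves=[
    {"turn": [0, 0, 0], "translation": [0, 0, 1], "hand": 0},
    {"turn": [0, 0, 0], "translation": [0, 0, 0.7], "hand": 0},
    {"turn": [0, 0, 0], "translation": [0, 0, 0], "hand": 0},
    {"turn": [0, 0, 0], "translation": [0, 0, 0], "hand": 0},
  ],
)

```text
time_s: 14.95
eef_pos: [455.2, 77.7, 32.8]
ee_rot: [0.0, 0.822, 0.57, 0.0]
force: [-0.3, 0.0, -0.5]
grip_width: 0.154
grip_force: 30.2
```

Call:
move_arm(
  moves=[
    {"turn": [0, 0, 0], "translation": [0, 0, 0.4], "hand": 0},
    {"turn": [0, 0, 0], "translation": [0, 0, 0.4], "hand": 0},
    {"turn": [0, 0, 0], "translation": [0, 0, 0], "hand": 0},
    {"turn": [0, 0, 0], "translation": [0, 0, 0], "hand": 0},
  ],
)

```text
time_s: 15.28
eef_pos: [455.2, 77.7, 32.7]
ee_rot: [0.0, 0.822, 0.57, 0.0]
force: [-4.4, 0.3, 12.6]
grip_width: 0.154
grip_force: 31.9
```

Contact. I release the lid with a small opening and rise.

Call:
move_arm(
  moves=[
    {"turn": [0, 0, 0], "translation": [0, 0, -0.5], "hand": 0.2},
    {"turn": [0, 0, 0], "translation": [0, 0, 0], "hand": 0.25},
    {"turn": [0, 0, 0], "translation": [0, 0, 0], "hand": 0.3},
    {"turn": [0, 0, 0], "translation": [0, 0, 0], "hand": 0.35},
    {"turn": [0, 0, 0], "translation": [0, 0, 0], "hand": 0.4},
    {"turn": [0, 0, 0], "translation": [0, 0, 0], "hand": 0.4},
    {"turn": [0, 0, 0], "translation": [0, 0, -5], "hand": 0.4},
    {"turn": [0, 0, 0], "translation": [0, 0, -15], "hand": 0.4},
    {"turn": [0, 0, 0], "translation": [0, 0, -20], "hand": 0.4},
    {"turn": [0, 0, 0], "translation": [0, 0, -30], "hand": 0.4},
  ],
)

```text
time_s: 16.12
eef_pos: [454.0, 77.8, 102.1]
ee_rot: [-0.001, 0.822, 0.569, -0.001]
force: [0.5, 0.1, -0.1]
grip_width: 0.403
grip_force: 0.0
```

Call:
move_arm(
  moves=[
    {"turn": [0, 0, 0], "translation": [0, 0, -30], "hand": 0.4},
    {"turn": [0, 0, 0], "translation": [0, 0, -30], "hand": 0.4},
    {"turn": [0, 0, 0], "translation": [0, 0, -20], "hand": 0.4},
    {"turn": [0, 0, 0], "translation": [0, 0, 0], "hand": 0.4},
    {"turn": [0, 0, 0], "translation": [0, 0, 0], "hand": 0.4},
    {"turn": [0, 0, 0], "translation": [0, 0, 0], "hand": 0.4},
  ],
)

```text
time_s: 16.62
eef_pos: [454.6, 77.7, 181.6]
ee_rot: [-0.0, 0.822, 0.569, -0.001]
force: [-0.6, 0.5, -0.2]
grip_width: 0.397
grip_force: 0.0
```

```bash
python3 - <<'E'
from h import *
to([455,77,33])
s,r=tool(); c=capture("wrist"); w=c["image"]
M=np.array(c["T_tool_cam"]); z=c["z_map"]; P=[]
for v in range(0,420,2):
    for u in range(0,560,2):
        if z[v,u]>0: P.append(r.apply((M@[*(ray(c,u,v)*z[v,u]),1])[:3])+s["eef_pos"])
P=np.array(P); d=np.hypot(*(P[:,:2]-[455,77.7]).T)
for lo,hi in((5,15),(22,36)):
    q=P[(P[:,2]>lo)&(P[:,2]<hi)&(d<64)]
    if len(q)>5:
        A=np.c_[q[:,:2]-q[:,:2].mean(0),np.ones(len(q))]; print(lo,len(q),cv2.minAreaRect(q[:,:2].astype(np.float32)),np.median(q[:,2]),"tilt",np.linalg.lstsq(A,q[:,2],rcond=None)[0].round(3))
s=capture("scene")["image"]
cv2.imwrite("pics/end.png",cv2.hconcat([cv2.resize(w,(400,300)),cv2.resize(s[140:290,220:420],(400,300))]))
E
```

```text
t 16.6167 pos [454.6  77.7 181.6] delta tool [ -0.5   0.8 148.6] tool axes cols [[0.351, 0.936, -0.001], [0.936, -0.351, 0.0], [-0.0, -0.001, -1.0]] j [-0.09  0.24  1.78 -0.    1.12  0.27] F [-0.6  0.5 -0.2] gw 0.397 0.0
5 1667 ((455.3344421386719, 77.0076675415039), (117.30811309814453, 53.85566329956055), 69.56086730957031) 10.999217299912146 tilt [-1.0e-03 -0.0e+00  1.1e+01]
22 118 ((455.1106872558594, 77.32129669189453), (25.174293518066406, 12.453502655029297), 69.41890716552734) 28.905940247030756 tilt [-1.0000e-02 -2.5000e-02  2.8735e+01]
```

View pics/end.png

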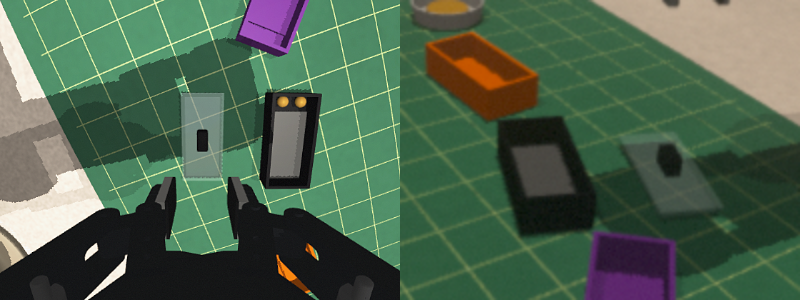

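The lid lies flat: its plate is 11 mm up, tilt is about 0, and the grip is up at wrist panel (202,140). The balls are in the well at (283,102) and (300,102), and the gripper is clear.

```bash
python3 -c "
from rig import finish_job; print(finish_job())"
```

```text
the job is handed in; nothing more can be done
None
```

The job is handed in: both balls are in the well of the level case, and the lid lies flat, grip up, on the bench about 110 mm from it; no verdict came back at hand-in.

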